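# Peel the stuck cover off the seal tray and show it over the light pad

## Task

Pull the sprung retainer slide out until its carriage lines up with the red line and leave it there, then take the blue cover by its yellow tab and lift that corner first, the far edge still resting on the tray, so that the cover peels off and the white seal tray stays seated in its nest. Carry the cover to the light pad and finish holding it there in the gripper, still, level and right way up, centred over the pad and about 12 cm above it. Leave everything else on the bench alone.

Things in the scene. Friction and masses are not known exactly. Their poses are not given: they have to be found in the camera images.
- nest: green holder bolted to the bench, plate 196 x 146 x 10 mm, low lips round the seal tray. Origin: centre of its underside. Its x is the stack's long axis, from the near edge (the cover's yellow tab) to the far edge; a dark steel rail (46 mm wide in x, top 34 mm above the bench) on its -y side carries the retainer slide. Turned up to about 20 degrees.
- retainer (a joint): travel (m) of the aluminium retainer along the nest's -y: 0 fully in, its finger (24 mm wide, 6 mm thick) reaching 14 mm over the cover's -y rim, 2 mm above it, so the cover cannot rise; end stop 0.055. Carriage at the red line: 0.040. Light return spring (0.5 N at 0, 1.5 N at 0.040) and 3.5 N friction brake: about 5 N pulls it, and it stays where let go. Starts at 0 to 0.008.
- knob (a point): point on the retainer's black upright knob (16 mm in nest x, 14 mm in nest y, 38 mm tall, top 85 mm above the bench); the point is 14 mm below the knob's top, on its centre line, 71 mm above the bench; the carriage and its finger top out at 47 mm; moves with the slide; axes as the nest's.
- red_line (a point): middle of the red line across the rail, 35 mm above the bench. The retainer is on it (0.040) when the outer (-y) edge of its aluminium carriage is level with it; the carriage is 34 x 34 mm, centred under the knob.
- seal_tray: loose white tray, 156 x 106 x 26 mm, walls 4 mm, 300 g, two orange seals fixed in it; stands on the nest's plate, 10 mm above the bench, 2 mm play to the lips. Origin: centre of its underside; axes as the nest's. Sprung rubber pads inside both long walls, 28 mm from the cover's far edge, press on it (about 3.5 N each side): lifted straight up, the cover drags the tray along.
- cover: loose blue formed cover nested in the seal tray, 100 g: rim 160 x 110 mm, 3 mm thick, resting on the tray's rim; a recessed pan 128 x 84 mm (its middle 6 mm towards the near edge) hangs 14 mm below the rim's underside. Origin: centre of the rim's underside (36 mm above the bench when seated); x to the far edge, z up.
- tab (a point): grip point of the cover's upright yellow pull tab at the near left corner: a fin 26 mm long (cover x), 8 mm thick (cover y), top 30 mm above the rim's underside, rim's top 3 mm above it. The point lies at cover x -75, y +35, z +22 mm; axes as the cover's.
- near_corner (a point): foot of the tab at the level of the rim's underside, at cover x -75, y +35, z 0 mm.
- far_edge (a point): middle of the cover's far edge, at cover x +80, y 0, z 0 mm (rim's underside). Raised by the near corner, the cover turns about this edge (which rests on the tray's far rim), leaves the rubber pads at about 12 degrees and is quite free by 20.
- light_pad: flat inspection light pad fixed on the bench, 200 x 160 mm, 12 mm thick, grey frame with a bright white face. Origin: centre of its underside.
- pad_centre (a point): centre of the light pad's top face, 12 mm above the bench.
- loupe: green glass loupe with black rims, 52 mm across, 36 mm high. Origin: centre of underside. Leave alone.
- hex_key: black steel hex key, 8 mm thick, 110 mm long arm along its x from the origin, 35 mm short arm to +y at the end. Leave alone.
- dish: white porcelain dish, 90 mm across, 22 mm high. Origin: centre of underside. Leave alone.
- seal_a: loose orange bucket seal, 60 mm across, 8 mm high. Leave alone.
- seal_b: loose orange bucket seal, like the other. Leave alone.

How it is judged:
By the outcome, as a careful person would: the job done as asked, in the order asked, and still so for the second after the job is handed in, while the arm keeps its last pose, push and grip.
It also fails if it takes over 54 s, if anything falls off the work surface, if the arm or the gripper's body presses on something with over 40 N, if the wrist force passes 120 N, or if a joint passes its speed limit or range.

## Robot

A 6-joint arm with a two-finger parallel gripper is mounted at the origin on the work surface. World frame = base frame: x ahead of the robot, y to its left, z up, the work surface at z = 0. Lengths are in m, angles in rad, forces in N, time in s.
With the tool pointing down it reaches from about 0.4 to 0.825 m from the base axis. Payload 7 kg.
Tool frame: the origin (TCP) lies at the very end of the fingers, on their centre line; the grasp point (between the pads) lies 19 mm behind it; z points along the fingers, y is the line along which they close (so a half turn about z gives the same grasp; the last joint's range is limited). The gripper opens to 88 mm and grips with 3 to 60 N. Pads are 19 mm wide; open, the fingers measure 130 mm over their backs; the gripper's body (78 mm by 193 mm) begins 47 mm behind the grasp point.
Start: joints at [-0.864, 0.359, 0.012, 0, -1.224, -0.288], TCP at [0.274, -0.617, 0.227] pointing down, gripper open.
Joint ranges: [-3.07, 3.07], [-1.43, 2.12], [-1.02, 1.25], [-3.03, 1.67], [-3.05, -0], [-3.03, 3.03]. Speed limits (rad/s): [2.39, 2.39, 3.01, 3.14, 3.14, 3.14].

## Interface

Orientations are given as a 3x3 rotation matrix whose columns are the frame's x, y, z axes.
In Python, from station import bot, optics, job_done gives the robot as it stands (bot), with the cameras (optics) and the job as plain functions.
- The arm moves only by the shell command python3 inch.py 'ROWS' [FORCE]. ROWS is a JSON list of rows, 1 to 12 of them, each of 7 numbers: dx, dy, dz in m, then a rotation vector rx, ry, rz in rad, then the opening from 0.0 (shut) to 1.0 (fully open); each row is the pose to reach, as a shift and turn from the pose commanded when the command began, along the tool's axes at that moment; what a row does not reach only later rows make up. A row lasts 1/8 s, in which the tool goes at most 0.0625 m and 0.188 rad, less where a joint would pass 70% of its speed; a pose out of reach is approached as far as the arm can. The fingers move at their own pace and stop on an object; FORCE is the grip in N (left out, the last holds). Time passes only in rows, so rows that do not move let the fingers close. It prints the time, the measured TCP pose, the force, the opening and the grip force at its end.
- bot.state(): the state, without advancing time (a new reading comes with each control period).
- optics.grab_frame(name): name is "side" or "top"; returns the picture (400x640x3 uint8, red, green, blue); there is no depth.
- optics.calibration(name): a dict with "intrinsics" (3x3 intrinsics, pixels), "distortion" ([k1, k2, p1, p2, k3] as OpenCV has them; the pictures are not rectified), "eye" and "rotation" of the camera in the world. Camera axes: x right, y down, z forward; pixel columns grow to the right and rows downward; lengths in m; the calibration is good to about 2 mm. A picture is of the moment at which its call begins. calibration takes no time and is no camera call.
- job_done(): hands the job in; it is judged then, once.
The state is a dict: "time_s": time; "joints": joint angles; "qvel": joint speeds; "effort": joint torques, N m; "tool_pos": TCP position; "tcp_rot": TCP orientation; "contact_force": force on the tool from outside, world axes, zero at the start; "torque": the same for the moment, N m; "gripper_width": opening from 0.0 (shut) to 1.0 (fully open); "gripper_force": force on a finger pad.
Only numpy, scipy, OpenCV 4.12 (cv2) and the standard library are available. Lean on these libraries where they do the work, as an engineer would, in place of code of your own. Each camera call takes 0.05 s, during which the arm holds its last target. There are 200 camera calls.

## Working session

There is one attempt and no reset: what is moved stays moved. The work goes in short steps, Python scripts to look and compute and a shell command to move; the robot and the scene stay as the last step left them, time stands still between calls to the robot, and variables do not carry over. Pictures are saved under pics/ and viewed, at most 10 in all, crops included, and the job is handed in when it is done.

```bash
ls; mkdir -p pics; python3 - <<'E'
from station import bot, optics, job_done
import cv2,numpy as np
for n in("top","side"):
    cv2.imwrite(f"pics/{n}0.png",optics.grab_frame(n)[:,:,::-1]); c=optics.calibration(n); print(n,{k:np.round(v,4).tolist() for k,v in c.items()})
s=bot.state();print(s["time_s"],s["tool_pos"],np.round(s["tcp_rot"],3).tolist(),s["gripper_width"])
E
```

```text
inch.py
pics
station.py
top {'intrinsics': [[486.2473, 0.0, 323.1803], [0.0, 486.2473, 199.0448], [0.0, 0.0, 1.0]], 'distortion': [-0.0133, 0.0, 0.0, 0.0, 0.0], 'eye': [0.351, -0.0237, 1.3906], 'rotation': [[-0.0162, -0.9908, 0.1347], [-0.9998, 0.0176, 0.0092], [-0.0114, -0.1345, -0.9908]]}
side {'intrinsics': [[364.7127, 0.0, 319.6481], [0.0, 364.7127, 203.2715], [0.0, 0.0, 1.0]], 'distortion': [-0.0607, 0.0, 0.0, 0.0, 0.0], 'eye': [-0.0843, -0.9718, 0.7202], 'rotation': [[0.8398, -0.2597, 0.4767], [-0.5428, -0.4212, 0.7267], [0.012, -0.869, -0.4947]]}
0.1 [ 0.27427168 -0.61628466  0.2257018 ] [[-0.914, -0.406, -0.001], [-0.406, 0.914, 0.001], [0.0, 0.002, -1.0]] 1.0000387895195246
```

View pics/top0.png

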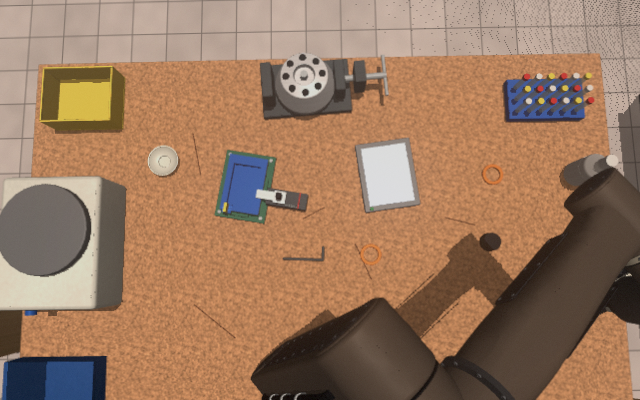

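View pics/side0.png

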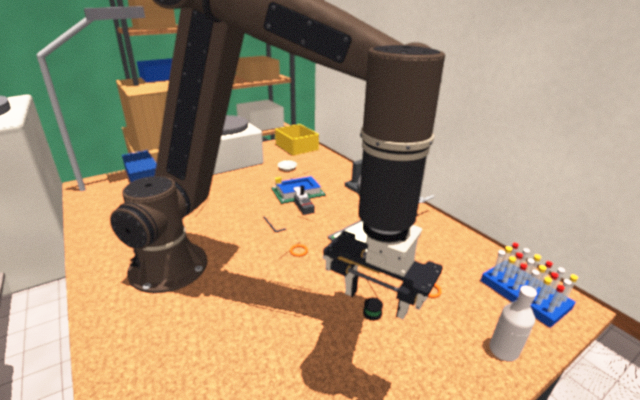

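The top view shows the nest at about (246,187), the yellow tab near (225,207), the knob near (279,199) and the light pad near (388,175). I'll enlarge the top crop.

```bash
python3 - <<'E'
import cv2
a=cv2.imread("pics/top0.png")
cv2.imwrite("pics/c1.png",cv2.resize(a[140:235,205:315],None,fx=6,fy=6,interpolation=cv2.INTER_CUBIC)) # 660x570
cv2.imwrite("pics/c2.png",cv2.resize(a[130:220,345:430],None,fx=6,fy=6,interpolation=cv2.INTER_CUBIC))
E
```

```text
(no output)
```

View pics/c1.png

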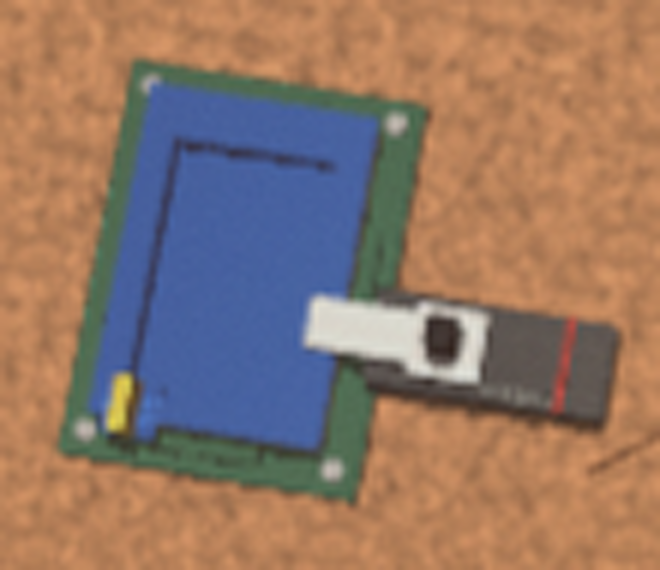

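View pics/c2.png

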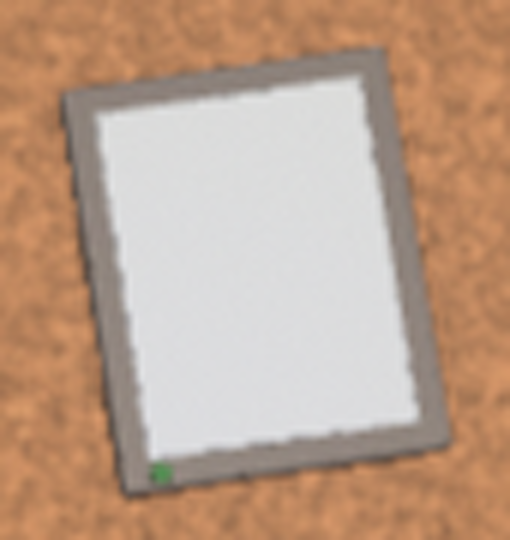

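Cover corners, in c1 crop pixels: far-left (150,85), far-right (382,118), near-right (320,452), near-left (92,410). Tab top is at (120,402), knob top (443,340), and the red line runs from (573,318) to (558,412). The carriage's outer edge is (490,312)-(478,382). Pad corners in c2: (65,93), (382,48), (452,443), (127,492).

```bash
cat > h.py <<'E'
from station import bot, optics, job_done
import numpy as np,cv2
def world(n,uv,z):
    c=optics.calibration(n);K=np.array(c["intrinsics"]);R=np.array(c["rotation"]);e=np.array(c["eye"])
    p=cv2.undistortPoints(np.array(uv,float).reshape(-1,1,2),K,np.array(c["distortion"])).reshape(-1,2)
    d=np.c_[p,np.ones(len(p))]@R.T
    return e+d*((z-e[2])/d[:,2])[:,None]
def crop(p,o,f=6): return (np.array(p,float)+.5)/f-.5+np.array(o)
def totool(v,R=None):
    R=np.array(bot.state()["tcp_rot"]) if R is None else R
    return R.T@np.array(v)
def fit(model,pts): # 2D rigid
    m=np.array(model,float);c=m.mean(0);q=pts[:,:2].mean(0)
    U,S,V=np.linalg.svd((m-c).T@(pts[:,:2]-q));R=V.T@np.diag([1,np.linalg.det(V.T@U.T)])@U.T
    t=q-R@c;return t,np.arctan2(R[1,0],R[0,0]),(m@R.T+t-pts[:,:2])
E
python3 - <<'E'
from h import *
np.set_printoptions(precision=4,suppress=True)
o=(205,140)
cor=lambda a,b:[(a,b),(a,-b),(-a,-b),(-a,b)]
nest=fit(cor(.098,.073),world("top",crop([(135,62),(427,105),(355,502),(62,452)],o),.010))
cov=fit(cor(.08,.055),world("top",crop([(150,85),(382,118),(320,452),(92,410)],o),.039))
pad=fit(cor(.1,.08),world("top",crop([(65,93),(382,48),(452,443),(127,492)],(345,130)),.012))
for n,f in zip(("nest","cover","pad"),(nest,cov,pad)): print(n,f[0],np.degrees(f[1]),f[2].ravel()*1e3)
th=cov[1]; R=np.array([[np.cos(th),-np.sin(th)],[np.sin(th),np.cos(th)]])
print("tab pred",cov[0]+R@[-.075,.035])
for n,p,z in(("tab",(120,402),.066),("knob",(443,340),.085),("red1",(573,318),.035),("red2",(558,412),.035),("car1",(490,312),.047),("car2",(478,382),.047)):
    w=world("top",crop([p],o),z)[0]; print(n,w,"nest frame",R.T@(w[:2]-nest[0]))
E
cat >> h.py <<'E'
th=np.radians(-10.07);RN=np.array([[np.cos(th),-np.sin(th)],[np.sin(th),np.cos(th)]]);N0=np.array([.5815,.2122])
def nw(x,y,z): return np.r_[N0+RN@[x,y],z]
def nf(p): return np.r_[RN.T@(np.array(p)[:2]-N0),p[2]]
def go(p): # tool-frame shift to world p
    return np.round(totool(np.array(p)-bot.state()["tool_pos"]),4)
E
python3 -c "
from h import *
p=nw(-.0205,-.1072,.12);print(p,go(p))"
```

```text
[0.54257175 0.11023588 0.12      ] [-0.5405  0.5546  0.1065]
```

```bash
R='-0.5405,0.5546,0.04,0,0,0.594,1'; python3 inch.py '[[-0.5405,0.5546,0.04,0,0,0.594,1],[-0.5405,0.5546,0.04,0,0,0.594,1],[-0.5405,0.5546,0.04,0,0,0.594,1],[-0.5405,0.5546,0.04,0,0,0.594,1],[-0.5405,0.5546,0.04,0,0,0.594,1],[-0.5405,0.5546,0.04,0,0,0.594,1],[-0.5405,0.5546,0.04,0,0,0.594,1],[-0.5405,0.5546,0.04,0,0,0.594,1],[-0.5405,0.5546,0.04,0,0,0.594,1],[-0.5405,0.5546,0.04,0,0,0.594,1],[-0.5405,0.5546,0.04,0,0,0.594,1],[-0.5405,0.5546,0.04,0,0,0.594,1]]' 30
python3 -c "
from h import *
p=nw(-.0205,-.1072,.12);s=bot.state();print(go(p),np.round(s['tcp_rot'],3).tolist(),s['joints'])"
```

```text
time_s: 1.6
tool_pos: [0.5314, 0.0807, 0.1882]
tcp_rot: [[-0.985, 0.174, 0.0], [0.174, 0.985, 0.0], [-0.0, 0.0, -1.0]]
contact_force: [0.7, 0.0, -0.0]
gripper_width: 1.001
gripper_force: 0.0
[-0.0058  0.031   0.0682] [[-0.985, 0.174, 0.0], [0.174, 0.985, 0.0], [-0.0, 0.0, -1.0]] [ 5.15618632e-01  1.62703774e-01 -3.47058836e-01 -2.77817476e-05
 -1.06095312e+00 -2.26119861e+00]
```

```bash
python3 inch.py '[[-0.006,0.031,0.05,0,0,0,1],[-0.006,0.031,0.068,0,0,0,1],[-0.006,0.031,0.068,0,0,0,1],[-0.006,0.031,0.068,0,0,0,1]]' >/dev/null
python3 -c "
from h import *
import cv2
s=bot.state();print(s['tool_pos'],go(nw(-.0205,-.1072,.053)),s['time_s'])
a=optics.grab_frame('side')[:,:,::-1][130:260,200:360];cv2.imwrite('pics/s1.png',cv2.resize(a,None,fx=4.6,fy=4.6,interpolation=cv2.INTER_CUBIC))"
```

```text
[0.54298694 0.10795784 0.12114226] [0.0009 0.0021 0.0681] 2.1
```

View pics/s1.png

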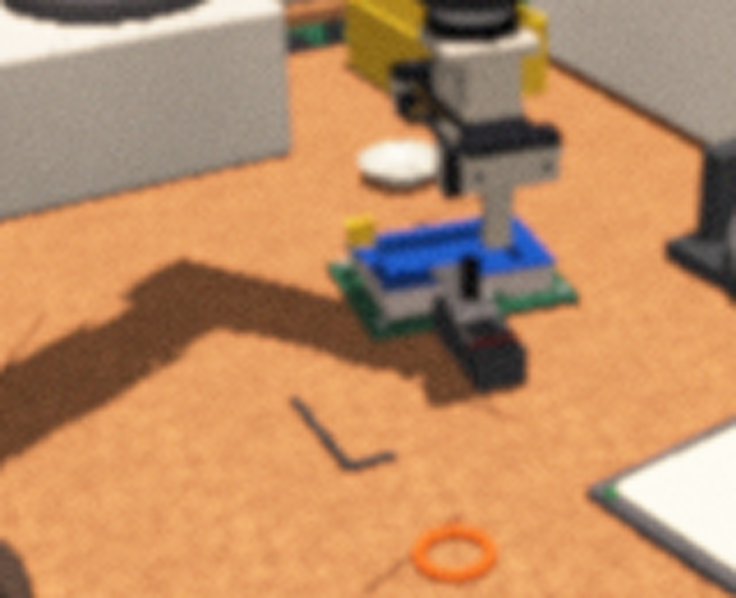

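The side view shows the knob at (468,275) in the crop, under and between the fingers, and nothing else in the way. Descending and gripping.

```bash
python3 inch.py '[[0.001,0.002,0.03,0,0,0,1],[0.001,0.002,0.05,0,0,0,1],[0.001,0.002,0.068,0,0,0,1],[0.001,0.002,0.068,0,0,0,1],[0.001,0.002,0.068,0,0,0,0.5],[0.001,0.002,0.068,0,0,0,0.1],[0.001,0.002,0.068,0,0,0,0],[0.001,0.002,0.068,0,0,0,0],[0.001,0.002,0.068,0,0,0,0],[0.001,0.002,0.068,0,0,0,0]]' 20
python3 -c "
from h import *
s=bot.state();print(nf(s['tool_pos']),go(nw(-.0205,-.1072,.053)),RN.T@s['contact_force'][:2])"
```

```text
time_s: 3.4
tool_pos: [0.5419, 0.1102, 0.0523]
tcp_rot: [[-0.985, 0.174, -0.0], [0.174, 0.985, -0.0], [0.0, -0.0, -1.0]]
contact_force: [1.1, -0.5, -0.3]
gripper_width: 0.382
gripper_force: 0.0
[-0.0211856  -0.10732712  0.05226119] [-0.0007  0.0001 -0.0007] [ 1.16691387 -0.31900727]
```

```bash
python3 inch.py '[[0,0,0,0,0,0,0],[0,0,0,0,0,0,0],[0,0,0,0,0,0,0],[0,0,0,0,0,0,0],[0,0,0,0,0,0,0],[0,0,0,0,0,0,0]]' 20
python3 -c "
from h import *
s=bot.state();print(nf(s['tool_pos']),RN.T@s['contact_force'][:2])"
```

```text
time_s: 4.15
tool_pos: [0.5419, 0.1105, 0.0522]
tcp_rot: [[-0.985, 0.174, 0.0], [0.174, 0.985, 0.0], [-0.0, 0.0, -1.0]]
contact_force: [-0.8, 3.9, -1.3]
gripper_width: 0.16
gripper_force: 20.0
[-0.02117321 -0.10708265  0.05223276] [-1.42168507  3.66668303]
```

```bash
python3 inch.py '[[0,-0.006,0,0,0,0,0],[0,-0.014,0,0,0,0,0],[0,-0.022,0,0,0,0,0],[0,-0.030,0,0,0,0,0],[0,-0.036,0,0,0,0,0],[0,-0.036,0,0,0,0,0],[0,-0.036,0,0,0,0,0]]' 20
python3 -c "
from h import *
import cv2
s=bot.state();print(nf(s['tool_pos']),RN.T@s['contact_force'][:2])
a=optics.grab_frame('top')[:,:,::-1];cv2.imwrite('pics/t2f.png',a);a=a[140:235,205:315];cv2.imwrite('pics/t2.png',cv2.resize(a,None,fx=6,fy=6,interpolation=cv2.INTER_CUBIC))"
```

```text
time_s: 5.03
tool_pos: [0.5353, 0.0741, 0.0523]
tcp_rot: [[-0.985, 0.174, -0.001], [0.174, 0.985, -0.001], [0.001, -0.001, -1.0]]
contact_force: [0.0, -0.3, -0.0]
gripper_width: 0.161
gripper_force: 20.0
[-0.0213007  -0.14400996  0.0522652 ] [ 0.08980522 -0.29150196]
```

View pics/t2.png

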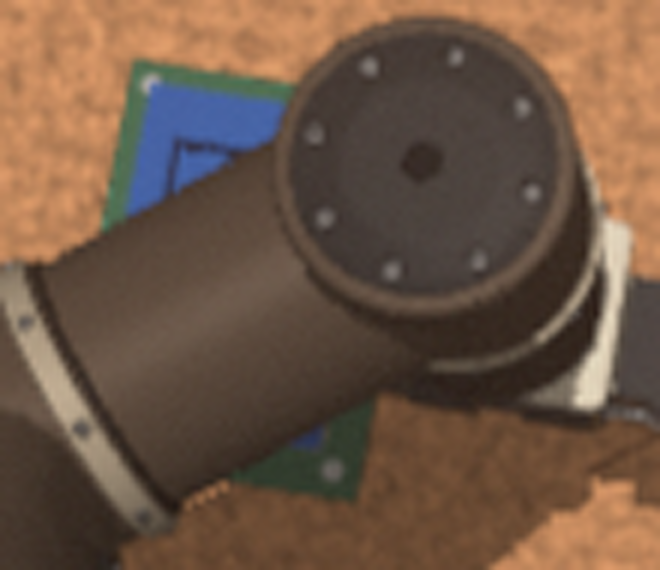

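The arm hides the rail in this view. I'll release, rise and move over the tab, then check the slide.

```bash
python3 inch.py '[[0,0,0,0,0,0,0.4],[0,0,0,0,0,0,0.7],[0,0,0,0,0,0,0.7],[0,0,0,0,0,0,0.7],[0,0,0,0,0,0,0.7],[0,0,-0.04,0,0,0,0.7],[0,0,-0.09,0,0,0,0.7],[0,0,-0.09,0,0,0,0.7]]' 20
python3 -c "
from h import *
print(go([.5148,.2597,.13]))"
```

```text
time_s: 6.08
tool_pos: [0.5381, 0.0757, 0.1464]
tcp_rot: [[-0.985, 0.174, 0.007], [0.174, 0.985, 0.003], [-0.007, 0.004, -1.0]]
contact_force: [0.3, 0.4, -1.0]
gripper_width: 0.701
gripper_force: 0.0
[0.055  0.1771 0.0167]
```

```bash
python3 inch.py '[[0.052,0.177,0.013,0,0,0,0.7],[0.052,0.177,0.013,0,0,0,0.7],[0.052,0.177,0.013,0,0,0,0.7],[0.052,0.177,0.013,0,0,0,0.7],[0.052,0.177,0.013,0,0,0,0.7],[0.052,0.177,0.013,0,0,0,0.7]]' 50
python3 -c "
from h import *
import cv2
s=bot.state();print(s['tool_pos'],go([.5148,.2597,.042]))
a=optics.grab_frame('top')[:,:,::-1];cv2.imwrite('pics/t3f.png',a);b=optics.grab_frame('side')[:,:,::-1];cv2.imwrite('pics/s3f.png',b)
z=lambda a,w,h:cv2.resize(a,(w,h),interpolation=cv2.INTER_CUBIC)
cv2.imwrite('pics/t3.png',np.vstack([z(a[145:240,205:315],348,300),z(b[165:235,260:341],348,300)]).copy() if 0 else np.hstack([z(a[140:235,205:315],400,345),z(b[155:224,260:340],400,345)]))"
```

```text
time_s: 6.82
tool_pos: [0.5152, 0.257, 0.1291]
tcp_rot: [[-0.984, 0.175, -0.0], [0.175, 0.984, -0.0], [0.0, -0.0, -1.0]]
contact_force: [0.1, 0.3, -0.4]
gripper_width: 0.7
gripper_force: 0.0
[0.51523311 0.25698193 0.12907908] [0.0009 0.0026 0.0871]
```

View pics/t3.png

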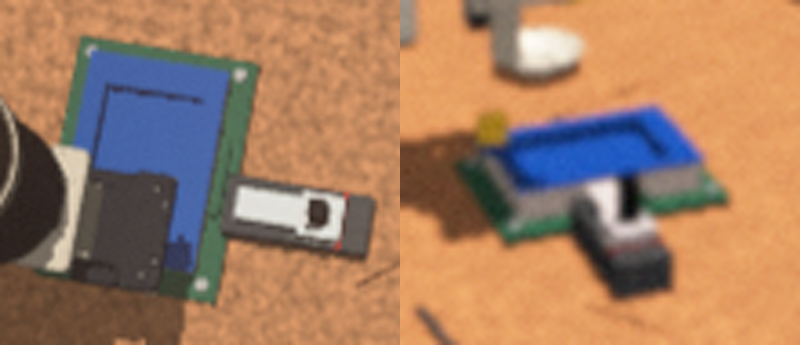

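The carriage's outer edge, at about (346,222) in the left crop, sits right by the red line, and the finger is clear of the cover. I'll measure it from an enlarged crop.

```bash
python3 -c "
import cv2
a=cv2.imread('pics/t3f.png')[180:215,270:312];cv2.imwrite('pics/t4.png',cv2.resize(a,None,fx=14,fy=14,interpolation=cv2.INTER_CUBIC))"
```

```text
(no output)
```

View pics/t4.png

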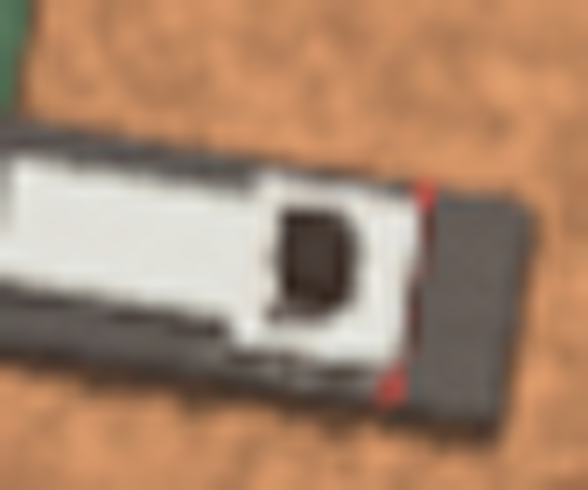

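Here the carriage's outer edge runs (422,205)-(405,362), and the red ends poke out at (427,190) and (391,388).

```bash
python3 -c "
from h import *
f=lambda p,z:np.round([nf(w) for w in world('top',crop(p,(270,180),14),z)],4).tolist()
print('red',f([(427,190),(391,388)],.035));print('edge',f([(422,205),(405,362)],.047))"
```

```text
red [[0.0, -0.1609, 0.035], [-0.0407, -0.1604, 0.035]]
edge [[-0.0048, -0.1614, 0.047], [-0.0364, -0.1633, 0.047]]
```

The edge is on the line to within about 1 mm. Now for the tab.

```bash
python3 inch.py '[[0.0005,0.002,0.04,0,0,0,0.7],[0.0005,0.002,0.07,0,0,0,0.7],[0.0005,0.002,0.086,0,0,0,0.7],[0.0005,0.002,0.086,0,0,0,0.5],[0.0005,0.002,0.086,0,0,0,0],[0.0005,0.002,0.086,0,0,0,0],[0.0005,0.002,0.086,0,0,0,0],[0.0005,0.002,0.086,0,0,0,0],[0.0005,0.002,0.086,0,0,0,0],[0.0005,0.002,0.086,0,0,0,0],[0.0005,0.002,0.086,0,0,0,0],[0.0005,0.002,0.086,0,0,0,0]]' 50
python3 -c "
from h import *
import cv2
s=bot.state();print(s['tool_pos'],nf(s['tool_pos']))"
```

```text
time_s: 8.43
tool_pos: [0.5152, 0.2604, 0.0435]
tcp_rot: [[-0.985, 0.174, 0.0], [0.174, 0.985, 0.0], [-0.0, 0.0, -1.0]]
contact_force: [-1.4, 1.5, 3.7]
gripper_width: 0.085
gripper_force: 50.0
[0.51521619 0.26037897 0.0434682 ] [-0.07368685  0.03584696  0.0434682 ]
```

```bash
python3 -c "
from math import *
dx,dz=-.1525,.0075
for d in range(2,27,2):
    t=radians(d);c,s=cos(t),sin(t);print(d,round(t,3),'tool dx %.4f dz %.4f'%(-(c*dx+s*dz-dx),-(-s*dx+c*dz-dz)))"
```

```text
2 0.035 tool dx -0.0004 dz -0.0053
4 0.07 tool dx -0.0009 dz -0.0106
6 0.105 tool dx -0.0016 dz -0.0159
8 0.14 tool dx -0.0025 dz -0.0212
10 0.175 tool dx -0.0036 dz -0.0264
12 0.209 tool dx -0.0049 dz -0.0315
14 0.244 tool dx -0.0063 dz -0.0367
16 0.279 tool dx -0.0080 dz -0.0417
18 0.314 tool dx -0.0098 dz -0.0468
20 0.349 tool dx -0.0118 dz -0.0517
22 0.384 tool dx -0.0139 dz -0.0566
24 0.419 tool dx -0.0162 dz -0.0614
26 0.454 tool dx -0.0187 dz -0.0661
```

```bash
python3 inch.py '[[-0.0004,0,-0.0053,0,0.035,0,0],[-0.0009,0,-0.0106,0,0.07,0,0],[-0.0016,0,-0.0159,0,0.105,0,0],[-0.0025,0,-0.0212,0,0.14,0,0],[-0.0036,0,-0.0264,0,0.175,0,0],[-0.0049,0,-0.0315,0,0.209,0,0],[-0.0063,0,-0.0367,0,0.244,0,0],[-0.008,0,-0.0417,0,0.279,0,0],[-0.0098,0,-0.0468,0,0.314,0,0],[-0.0118,0,-0.0517,0,0.349,0,0],[-0.0139,0,-0.0566,0,0.384,0,0],[-0.0162,0,-0.0614,0,0.419,0,0]]' 50
python3 -c "
from h import *
import cv2
a=optics.grab_frame('top')[:,:,::-1];b=optics.grab_frame('side')[:,:,::-1]
z=lambda a,w,h:cv2.resize(a,(w,h),interpolation=cv2.INTER_CUBIC)
cv2.imwrite('pics/t5.png',np.hstack([z(a[140:235,205:315],400,345),z(b[155:224,260:340],400,345)]))"
```

```text
time_s: 9.93
tool_pos: [0.5312, 0.2572, 0.1045]
tcp_rot: [[-0.899, 0.174, -0.402], [0.159, 0.985, 0.071], [0.408, -0.0, -0.913]]
contact_force: [0.1, 0.4, -0.4]
gripper_width: 0.087
gripper_force: 50.0
```

View pics/t5.png

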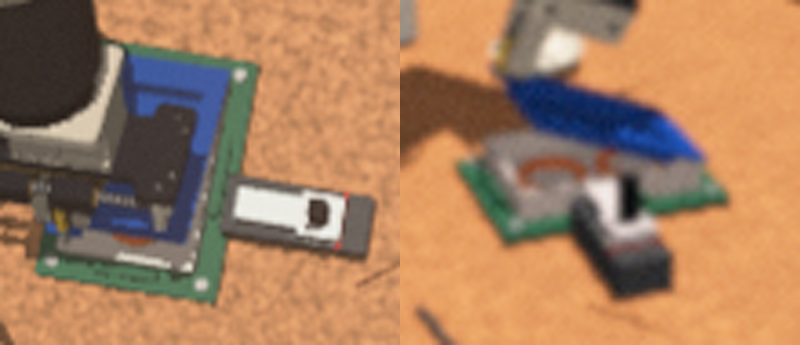

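The cover is tilted about its far edge (right crop) and the tray with its seals is still seated. Lifting clear, then levelling.

```bash
python3 inch.py '[[0.0082,0,-0.0183,0,0,0,0],[0.0163,0,-0.0365,0,0,0,0],[0.0245,0,-0.0548,0,0,0,0],[0.0326,0,-0.073,0,0,0,0],[0.0408,0,-0.0913,0,0,0,0],[0.0449,0,-0.1,0,-0.1,0,0],[0.0449,0,-0.1,0,-0.2,0,0],[0.0449,0,-0.1,0,-0.3,0,0],[0.0449,0,-0.1,0,-0.4,0,0],[0.0449,0,-0.1,0,-0.419,0,0],[0.0449,0,-0.1,0,-0.419,0,0]]' 50
python3 -c "
from h import *
print(go([.5291,-.1711,.20]),bot.state()['joints'])"
```

```text
time_s: 11.4
tool_pos: [0.5304, 0.2576, 0.215]
tcp_rot: [[-0.985, 0.174, -0.001], [0.174, 0.985, 0.0], [0.001, 0.0, -1.0]]
contact_force: [-0.4, 0.2, -1.2]
gripper_width: 0.088
gripper_force: 50.0
[-0.0732 -0.4224  0.0148] [ 7.82855744e-01  2.27615610e-01 -1.98675086e-01 -9.04294306e-04
 -1.14469649e+00 -2.52794766e+00]
```

```bash
python3 inch.py '[[-0.003,-0.02,0,0,0,-0.01,0],[-0.009,-0.055,0,0,0,-0.04,0],[-0.017,-0.1,0,0,0,-0.07,0],[-0.025,-0.145,0.003,0,0,-0.105,0],[-0.033,-0.19,0.006,0,0,-0.14,0],[-0.041,-0.235,0.009,0,0,-0.17,0],[-0.049,-0.28,0.012,0,0,-0.2,0],[-0.057,-0.325,0.015,0,0,-0.235,0],[-0.064,-0.37,0.015,0,0,-0.27,0],[-0.07,-0.4,0.015,0,0,-0.29,0],[-0.073,-0.418,0.015,0,0,-0.304,0],[-0.073,-0.422,0.015,0,0,-0.304,0]]' 50
python3 inch.py '[[0,0,0,0,0,0,0],[0,0,0,0,0,0,0]]'
python3 -c "
from h import *
import cv2
print(go([.5291,-.1711,.1395]))
a=optics.grab_frame('top')[:,:,::-1];b=optics.grab_frame('side')[:,:,::-1]
z=lambda a,w,h:cv2.resize(a,(w,h),interpolation=cv2.INTER_CUBIC)
cv2.imwrite('pics/t6.png',np.hstack([z(a[120:240,205:445],400,200),z(b[100:300,210:450],400,200*5//3)[:200]]) if 0 else np.vstack([z(a[110:240,205:445],500,271),z(b[150:290,230:450],500,318)]))"
```

```text
time_s: 12.9
tool_pos: [0.5286, -0.1729, 0.1988]
tcp_rot: [[-0.992, -0.125, -0.002], [-0.125, 0.992, 0.0], [0.002, 0.001, -1.0]]
contact_force: [-0.7, 0.1, -0.9]
gripper_width: 0.085
gripper_force: 50.0
time_s: 13.15
tool_pos: [0.5291, -0.1705, 0.1993]
tcp_rot: [[-0.992, -0.129, -0.0], [-0.129, 0.992, 0.0], [0.0, 0.0, -1.0]]
contact_force: [-0.5, 0.2, -1.3]
gripper_width: 0.088
gripper_force: 50.0
[ 0.     -0.0006  0.0598]
```

View pics/t6.png

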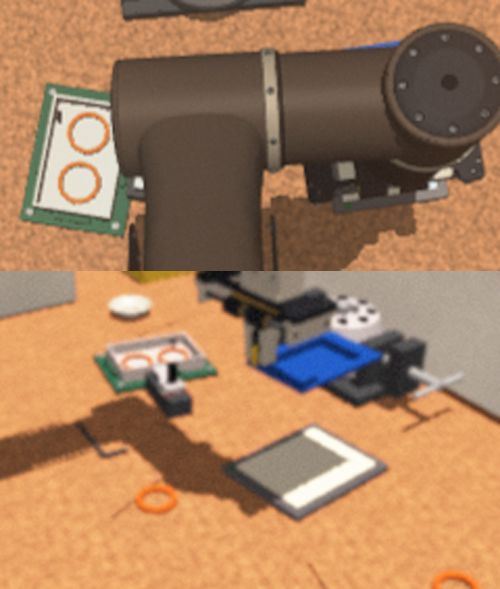

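The cover is in the gripper above the pad, upright, and the tray sits in its nest. Lowering to the final height and checking the cover numerically, since my picture views are used up.

```bash
python3 inch.py '[[0,-0.0006,0.015,0,0,0,0],[0,-0.0006,0.035,0,0,0,0],[0,-0.0006,0.05,0,0,0,0],[0,-0.0006,0.058,0,0,0,0],[0,-0.0006,0.06,0,0,0,0],[0,-0.0006,0.06,0,0,0,0],[0,-0.0006,0.06,0,0,0,0],[0,-0.0006,0.06,0,0,0,0],[0,-0.0006,0.06,0,0,0,0]]' 50
python3 - <<'E'
from h import *
from scipy.optimize import minimize
from scipy.spatial.transform import Rotation as Ro
a=optics.grab_frame('side'); hsv=cv2.cvtColor(a,cv2.COLOR_RGB2HSV)
m=cv2.inRange(hsv,(105,120,60),(125,255,255)); m[:150]=0;m[300:]=0;m[:,:300]=0;m[:,440:]=0
n,l,st,_=cv2.connectedComponentsWithStats(m);k=1+st[1:,4].argmax();m=(l==k).astype(np.uint8);print(st[k])
hull=cv2.convexHull(cv2.findContours(m,0,1)[0][0]) if 0 else cv2.convexHull(np.argwhere(m)[:,::-1].astype(np.int32))
H=np.zeros(a.shape[:2],np.uint8);cv2.fillConvexPoly(H,hull,1)
c=optics.calibration('side');R=np.array(c['rotation']);e=np.array(c['eye'])
def proj(P):
    return cv2.projectPoints(P,cv2.Rodrigues(R.T)[0],-R.T@e,np.array(c['intrinsics']),np.array(c['distortion']))[0].reshape(-1,2)
tcp=bot.state()['tool_pos']
base=np.array([[x,y,z] for x in(.08,-.08) for y in(.055,-.055) for z in(0,.003)]+[[x-.006,y,-.011] for x in(.064,-.064) for y in(.042,-.042)])-[-.0745,.0355,.0075]
def iou(p):
    P=Ro.from_euler('zyx',[np.radians(7.37),p[0],p[1]]).apply(base)+tcp
    h=cv2.convexHull(proj(P).astype(np.float32)); I=np.zeros_like(H)
    cv2.fillConvexPoly(I,np.round(h*16).astype(np.int32),1,shift=4)
    return (I&H).sum()/(I|H).sum()
print("level",iou((0,0)))
g=np.radians(np.arange(-15,16,3));r=sorted(((iou((p,q)),np.degrees(p),np.degrees(q)) for p in g for q in g),reverse=True)[:4];print(np.round(r,3))
E
```

```text
time_s: 14.38
tool_pos: [0.5293, -0.1714, 0.1396]
tcp_rot: [[-0.992, -0.128, 0.0], [-0.128, 0.992, 0.0], [-0.0, -0.0, -1.0]]
contact_force: [-0.0, 0.1, -1.0]
gripper_width: 0.086
gripper_force: 50.0
[345 193  52  27 701]
level 0.8153061224489796
[[ 0.831  3.    -6.   ]
 [ 0.819  0.    -3.   ]
 [ 0.815  0.     0.   ]
 [ 0.811  3.    -3.   ]]
```

```bash
python3 - <<'E'
from h import *
a=optics.grab_frame('side'); hsv=cv2.cvtColor(a,cv2.COLOR_RGB2HSV)
m=cv2.inRange(hsv,(100,100,40),(130,255,255)); m[:150]=0;m[300:]=0;m[:,:300]=0;m[:,440:]=0
n,l,st,_=cv2.connectedComponentsWithStats(m);k=1+st[1:,4].argmax()
h=cv2.convexHull(np.argwhere(l==k)[:,::-1].astype(np.int32));print(cv2.approxPolyDP(h,1.2,True).reshape(-1,2).tolist())
c=optics.calibration('side');R=np.array(c['rotation']);e=np.array(c['eye']);t=np.radians(7.37)
Rz=np.array([[np.cos(t),-np.sin(t),0],[np.sin(t),np.cos(t),0],[0,0,1]])
for z in(.003,0,): 
  P=np.array([[.08,.055,z],[.08,-.055,z],[-.08,-.055,z],[-.08,.055,z]])-[-.0745,.0355,.0075]
  print(np.round(cv2.projectPoints(P@Rz.T+bot.state()['tool_pos'],cv2.Rodrigues(R.T)[0],-R.T@e,np.array(c['intrinsics']),np.array(c['distortion']))[0].reshape(-1,2),1).tolist())
for r in range(188,224,2): print(''.join('.#'[int(x==k)] for x in l[r,335:405]))
E
```

```text
[[396, 203], [361, 220], [344, 209], [351, 200], [374, 193], [388, 197]]
[[371.3, 190.8], [396.0, 202.9], [362.0, 219.4], [337.4, 205.3]]
[[371.2, 191.5], [395.9, 203.7], [362.0, 220.2], [337.3, 206.1]]
......................................................................
......................................................................
......................................................................
.......................................#####..........................
....................................#############.....................
...............................########################...............
................####......#################################...........
................#####.#######################################.........
................##############################################........
...............###########################################............
.............########################################.................
...........####################################.......................
..............#############################...........................
.................######################...............................
.....................##############...................................
........................#######.......................................
..........................#...........................................
......................................................................
```

The visible corners (396,203) and (361,220) match the level, centred prediction to within a pixel.

```bash
python3 -c "
from station import bot, optics, job_done
s=bot.state();print(s['time_s'],abs(s['qvel']).max());print(job_done())"
```

```text
14.475 0.0019485175186180325
the job is handed in; nothing more can be done
None
```

I handed the job in at 14.5 s: the retainer is on the red line to about 1 mm, the cover peeled off with the tray still seated in its nest, and the gripper holds it still, level and centred 12 cm above the light pad. I wasn't told the verdict.

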